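# Slide the solvent bottle into its bench dock and swing the retaining bar shut

## Task

Put the solvent bottle away in its dock: slide it, standing on the bench and never lifted or tipped, into the channel under the low deck until it stands upright against the back stop. Then swing the retaining bar by its knob right across the mouth until it snaps home, and leave the other things on the bench where they are.

Things in the scene. Friction and masses are not known exactly. Their poses are not given: they have to be found in the camera images.
- bottle: Dispenser bottle, the only one before the panels, loose, 0.2 to 0.45 kg, 152 mm tall. Round body 70 mm in diameter up to 75 mm height, narrower above (cap 43 mm). It slides if pushed within 30 mm of the bench, topples if pushed high. Origin on its underside, 13 mm from its axis toward the spout; z up; y toward the thin bent spout, whose tip is 63 mm off the axis. Starts before the dock's mouth.
- bottle_axis (a point): Point on the bottle's vertical axis, in the plane of its underside (bench height when it stands).
- dock: Bottle dock fixed to the bench; its place and heading vary. Origin on the bench in the middle of the open mouth; x straight into the channel, y left of that way, z up. Two aluminium rails 35 mm high from x = 0 to 0.125, inner faces at y = +-0.050, 6 mm thick. No floor plate. A 40 mm high rest for the bar's end stands left of the mouth at x = -0.029 to -0.007, y = 0.058 to 0.078.
- stop_face (a point): Middle of the front face of the dock's back stop (35 mm high, across the channel's end), at dock x = 0.115: a bottle pushed home has its axis at dock x = 0.080. Axes as the dock's.
- deck_edge (a point): Middle of the lower front edge of the grey deck over the channel, dock x = 0.010, z = 0.166. The deck is 144 mm wide, 121 mm deep, 8 mm thick, on two 16 mm posts at its rear corners; open in front and at the sides above the rails. It blocks a hand held upright: lean the tool 30 to 45 degrees back, away from the mouth. Axes as the dock's.
- bar_pivot (a point): Pivot of the retaining bar (vertical axis) on a bollard 28 mm in diameter right of the mouth, at dock x = -0.020, y = -0.075; the point lies at the bar's mid height, 48 mm above the bench. The bar's spring runs from a pin 20 mm along the bar to a 10 mm post 64 mm high at dock x = 0.011, y = -0.101.
- bar_knob (a point): Middle of the upright black round knob on the bar, 130 mm from the pivot: 22 mm in diameter, from 43 to 89 mm above the bench (the point: 66 mm). The steel bar (14 mm wide, 43 to 53 mm above the bench) ends 20 mm past the knob.
- bar (a joint): Retaining bar, rad. 0 = open: in the dock frame it points from the pivot along 190 degrees (outward, a little right). Grows clockwise seen from above to 1.745 = closed, pointing along dock +y across the mouth (direction = 190 degrees minus the value). An over-centre spring detent pulls it to the nearer stop (turning point 0.87); the knob takes 1 to 3 N to push.
- jar: Bystander: glass tea jar with lid, 67 mm across (lid 90 mm), 116 mm tall, loose. Origin under its middle.
- blue_module: Bystander: small blue plastic case, 35 x 42 x 21 mm, loose. Origin under its middle.
- tape: Bystander: roll of pale yellow tape lying flat, 100 mm across, 25 mm high, loose. Origin under its middle.
Mind the look-alikes: they are no part of the job. What is shaped like the bottle but yellow is not meant.

How it is judged:
By the outcome, as a careful person would: the job done as asked, in the order asked, and still so for the second after the job is handed in, with the robot touching nothing.
It also fails if it takes over 61 s, if anything falls off the work surface, if the arm or the gripper's body presses on something with over 40 N, if the wrist force passes 120 N, or if a joint passes its speed limit or range.

## Robot

A 7-joint arm with a two-finger parallel gripper is mounted at the origin on a cart in front of the work surface, level with it; the furniture and walls round the work are solid. World frame = base frame: x ahead of the robot, y to its left, z up, the work surface at z = 0. Lengths are in m, angles in rad, forces in N, time in s.
With the tool pointing down it reaches from about 0.4 to 0.875 m from the base axis. Payload 6.5 kg.
Tool frame: the origin (TCP) lies at the very end of the fingers, on their centre line; the grasp point (between the pads) lies 19 mm behind it (bot.grip_point_offset is the distance from the TCP to the grasp point, in m); z points along the fingers, y is the line along which they close (so a half turn about z gives the same grasp; the last joint's range is limited). The gripper opens to 85 mm and grips with 20 to 120 N. Pads are 22 mm wide; open, the fingers measure 114 mm over their backs; the gripper's body (76 mm by 85 mm) begins 54 mm behind the grasp point. The pads swing forward as they close: fully open they stand 13 mm farther back than shut.
Start: joints at [-1.209, 0.536, -0.004, 1.538, 0.003, 1.067, -0.071], TCP at [0.27, 0.591, 0.2] pointing down, gripper open.
Joint ranges: [-2.7, 2.7], [-0.37, 2.16], [-1.27, 1.26], [0.24, 2.4], [-1.31, 4.45], [0.19, 1.91], [-2.76, 2.76]. Speed limits (rad/s): [2.39, 2.39, 3.14, 3.14, 3.14, 3.14, 3.14].

## Interface

Orientations are given as a rotation vector (axis times angle).
In Python, from rig import monitor, viewer, ticket, bot gives the robot as it stands.
- The arm moves only by the tool send_rows, never from a script. Its argument "series" is text: rows parted by semicolons, each of 7 numbers parted by spaces: the shift along the world's x, y, z in cm, then the turn, a rotation vector about the world's x, y, z in degrees, then the finger opening in cm, from 0 to 8.54. In form: dx dy dz rx ry rz jaw; .... A call has 1 to 20 rows; each row shifts and turns the commanded pose from where the row before left it; what a row does not reach is not made up. A row lasts 1/8 s, in which the tool goes at most 62.5 mm and 10.7 degrees, less where a joint would pass 70% of its speed; a pose out of reach is approached as far as the arm can. A call with a gripper value outside its range is refused whole. The fingers move at their own pace and stop on an object; the grip force is fixed at half the most. Time passes only in rows, so rows that do not move let the fingers close. It gives the time, the measured TCP pose, the force, the opening and the grip force at its end, in the units of the state.
- monitor.sense(): the state, without advancing time (a new reading comes with each control period).
- viewer.capture(name): name is "scene" or "top"; returns the picture (400x640x3 uint8, blue, green, red); there is no depth.
- viewer.camera_model(name): a dict with "fx", "fy", "cx", "cy" (pixels), "R" (3x3) and "t" (3): a world point X has camera coordinates R X + t. Camera axes: x right, y down, z forward; pixel columns grow to the right and rows downward; lengths in m; the calibration is good to about 2 mm. A picture is of the moment at which its call begins. camera_model takes no time and is no camera call.
- ticket.hand_in(): hands the job in; it is judged then, once.
The state is a dict: "clock": time; "joint_positions": joint angles; "dq": joint speeds; "effort": joint torques, N m; "tool_pos": TCP position; "ee_rot": TCP orientation; "contact_force": force on the tool from outside, world axes, zero at the start; "ft_torque": the same for the moment, N m; "opening": finger opening in m; "finger_force": force on a finger pad.
Only numpy, scipy, OpenCV 4.12 (cv2) and the standard library are available. Lean on these libraries where they do the work, as an engineer would, in place of code of your own. Each camera call takes 0.05 s, during which the arm holds its last target. There are 200 camera calls.

## Working session

There is one attempt and no reset: what is moved stays moved. The work goes in short steps, Python scripts to look and compute and a tool call to move; the robot and the scene stay as the last step left them, time stands still between calls to the robot, and variables do not carry over. Pictures are saved under pics/ and viewed, at most 10 in all, crops included, and the job is handed in when it is done.

Besides the shell and the picture viewer there is one more tool, called after ">>>" as name(argument=value, ...), one argument or row to a line, values as JSON. send_rows: Moves the arm, as the interface text tells. Its arguments: {"type":"object","properties":{"series":{"type":"string"}},"required":["series"]}

```bash
mkdir -p pics; cat > h.py <<'E'
import numpy as np, cv2
from rig import monitor, viewer, ticket, bot
def ray(cam,u,v):
    m=viewer.camera_model(cam); R=np.array(m["R"]);t=np.array(m["t"])
    d=R.T@np.array([(u-m["cx"])/m["fx"],(v-m["cy"])/m["fy"],1]); return -R.T@t,d
def onz(cam,u,v,z):
    o,d=ray(cam,u,v); return o+d*(z-o[2])/d[2]
def proj(cam,X):
    m=viewer.camera_model(cam); c=np.array(m["R"])@np.array(X)+np.array(m["t"])
    return np.array([m["fx"]*c[0]/c[2]+m["cx"],m["fy"]*c[1]/c[2]+m["cy"]])
E
python3 - <<'E'
from h import *
for n in("scene","top"):
    i=viewer.capture(n); cv2.imwrite(f"pics/{n}0.png",i)
    m=viewer.camera_model(n); R=np.array(m["R"]); print(n,m["fx"],-R.T@np.array(m["t"]),R.round(2).tolist())
print(monitor.sense())
E
```

```text
scene 395.7879788840887 [ 0.60235301 -0.76750186  0.89152265] [[0.99, 0.1, 0.01], [0.08, -0.73, -0.68], [-0.07, 0.68, -0.73]]
top 412.483635122543 [ 0.38673945 -0.05997596  1.17982794] [[-0.03, -1.0, -0.01], [-0.99, 0.03, -0.15], [0.15, 0.0, -0.99]]
{'clock': 0.1, 'joint_positions': array([-1.20918613,  0.53714068, -0.0044233 ,  1.53875255,  0.00260684,
        1.06730143, -0.07120955]), 'dq': array([ 0.00022637, -0.00284268, -0.00064469, -0.00191663,  0.00149679,
        0.00094224, -0.00159052]), 'effort': array([ 2.72305748e-03, -5.84569466e+01,  1.05183519e+00, -2.59774876e+01,
        1.25957347e-02,  4.77299182e-03,  1.18457640e-05]), 'tool_pos': array([0.26944392, 0.59084966, 0.1996768 ]), 'ee_rot': array([-6.66764964e-01, -3.06980597e+00,  2.48581574e-03]), 'contact_force': array([-0.49117033,  0.64139198, -0.37198113]), 'ft_torque': array([-0.01783353,  0.00880937, -0.01373143]), 'finger_force': 0.0, 'opening': 0.08541722338768895}
```

View pics/top0.png

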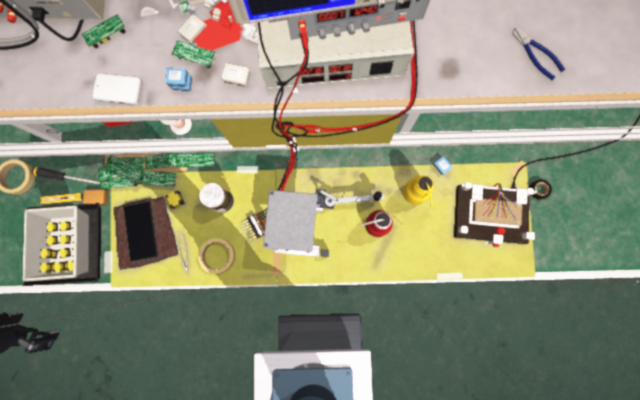

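View pics/scene0.png

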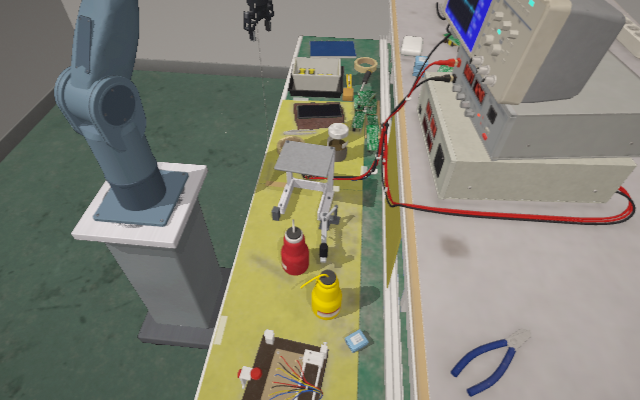

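The top view shows the red bottle at about (378,222) in front of the dock mouth, which opens to the right. The grey deck is at (291,221), the bar runs from about (322,203) to its knob at about (376,196). There are two bottle-shaped things: red at (378,222) and yellow at (419,188). Red is the one meant, since yellow is excluded. I'll confirm that in a crop.

```bash
python3 - <<'E'
from h import *
i=cv2.imread("pics/top0.png")[150:290,230:460]; a=cv2.resize(i,None,fx=3.4,fy=3.4,interpolation=cv2.INTER_CUBIC)
cv2.imwrite("pics/top0c.png",a)
i=cv2.imread("pics/scene0.png")[125:325,240:380]; a=cv2.resize(i,None,fx=3,fy=3,interpolation=cv2.INTER_CUBIC)
cv2.imwrite("pics/sc0c.png",a)
E
```

```text
(no output)
```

View pics/top0c.png

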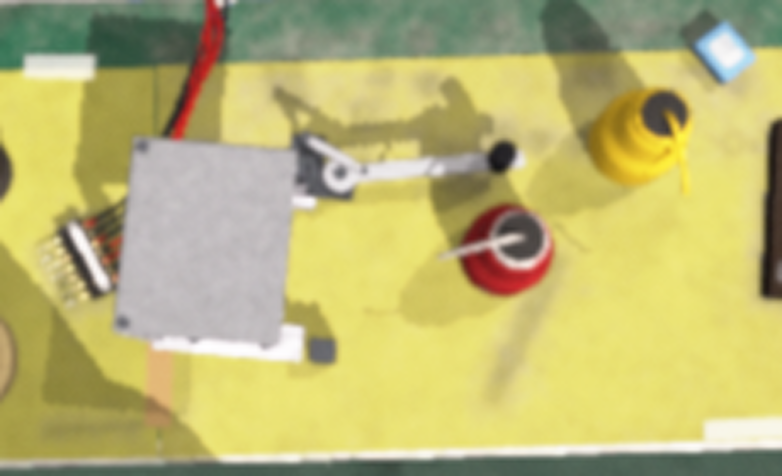

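View pics/sc0c.png

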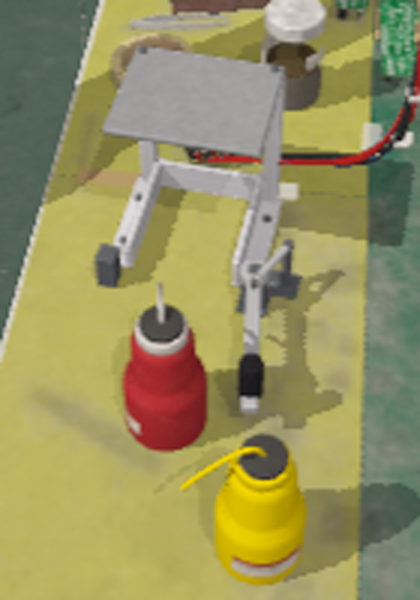

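The crops confirm it. The red bottle is alone in front of the mouth with its spout toward the dock, and the bar is open with its black knob at crop (502,155). Now I'll get the poses.

```bash
cat >> h.py <<'E'
def redtop(i): 
    h=cv2.cvtColor(i,cv2.COLOR_BGR2HSV); m=cv2.inRange(h,(0,150,60),(6,255,255))|cv2.inRange(h,(172,150,60),(180,255,255)); return m
E
python3 - <<'E'
from h import *
f=lambda u,v:(u/3.4+230,v/3.4+150)
g=lambda u,v:(u/3+240,v/3+125)
for n,c in dict(c1=(135,137),c2=(298,150),c3=(281,345),c4=(115,330)).items(): print(n,onz("top",*f(*c),.174).round(3))
for n,c in dict(s1=(138,48),s2=(285,68),s3=(268,152),s4=(104,105)).items(): print(n,onz("scene",*g(*c),.174).round(3))
print("pivot",onz("top",*f(340,174),.055),"knob",onz("top",*f(503,152),.089),"rest",onz("top",*f(322,350),.04), "cap",onz("top",*f(521,239),.145))
print("pivot s",onz("scene",*g(252,268),.055),"knob s",onz("scene",*g(252,360),.089), "rest s",onz("scene",*g(108,252),.04))
i=cv2.imread("pics/top0.png"); m=redtop(i); m[:, :340]=0;m[:,410:]=0;m[:180]=0
ys,xs=np.nonzero(m); print(xs.min(),xs.max(),ys.min(),ys.max())
i=cv2.imread("pics/scene0.png"); m=redtop(i); m[:225]=0; m[285:]=0;m[:,:270]=0;m[:,315:]=0
ys,xs=np.nonzero(m); print(xs.min(),xs.max(),ys.min(),ys.max())
# silhouette
for k in (250,260,265,270): r=np.nonzero(m[k])[0]; print(k,r.min(),r.max()) if len(r) else 0
print("scene bottom ->",onz("scene",(xs.min()+xs.max())/2,ys.max(),0))
E
```

```text
c1 [0.571 0.087 0.174]
c2 [ 0.558 -0.032  0.174]
c3 [ 0.417 -0.017  0.174]
c4 [0.431 0.102 0.174]
s1 [0.435 0.098 0.174]
s2 [0.575 0.084 0.174]
s3 [ 0.568 -0.029  0.174]
s4 [0.417 0.016 0.174]
pivot [ 0.55741211 -0.06205133  0.055     ] knob [ 0.56633957 -0.19082141  0.089     ] rest [ 0.41644094 -0.04375881  0.04      ] cap [ 0.49149939 -0.19458621  0.145     ]
pivot s [ 0.55974648 -0.06082811  0.055     ] knob s [ 0.57008003 -0.1887304   0.089     ] rest s [ 0.42139267 -0.04293121  0.04      ]
366 391 211 235
281 308 237 274
250 282 307
260 282 308
265 286 307
270 285 305
scene bottom -> [ 0.49827836 -0.22446943  0.        ]
```

```bash
python3 - <<'E'
from h import *
f=lambda u,v:(u/3.4+230,v/3.4+150)
g=lambda u,v:(u/3+240,v/3+125)
def tri(a,b):
    (o1,d1),(o2,d2)=ray("top",*a),ray("scene",*b)
    s=np.linalg.lstsq(np.c_[d1,-d2],o2-o1,rcond=None)[0]; return ((o1+d1*s[0])+(o2+d2*s[1]))/2
print("ycap",tri(f(666,112),g(265,448)),"yspout tip",tri(f(686,190),g(183,487)))
print("red tip",tri(f(440,257),g(160,287)),"redcap",tri(f(521,239),g(163,318)))
print("ycap z.145",onz("top",*f(666,112),.145),"box left",onz("top",455,215,.03))
o=np.array([.486,-.034]);h=np.array([.11,.994]);y=np.array([-.994,.11])
print([n for n in dir(bot) if n[0]!='_'])
E
```

```text
ycap [ 0.5863145  -0.30691585  0.14555693] yspout tip [ 0.52973456 -0.3263184   0.11410084]
red tip [ 0.48478236 -0.13627783  0.10884162] redcap [ 0.49504455 -0.19423936  0.14137024]
ycap z.145 [ 0.58422027 -0.30750533  0.145     ] box left [ 0.51271217 -0.41084652  0.03      ]
['PlanningError', 'grip_point_offset']
```

>>> send_rows(
  series="0 0 5 0 0 0 4;0 0 5 0 0 0 4;0 0 5 0 0 0 4;0 0 5 0 0 0 4;3.3 -4.9 0 0 0 -8 4;3.3 -4.9 0 0 0 -8 4;3.3 -4.9 0 0 0 -8 4;3.3 -4.9 0 0 0 -8 4;3.3 -4.9 0 0 0 -8 4;3.3 -4.9 0 0 0 -8 4;3.3 -4.9 0 0 0 -8 4;0 -5 0 0 0 -3 4;0 -5 0 0 0 -3 4;0 -5 0 0 0 -3 4;0 -5 0 0 0 -3 4;0 -5 0 0 0 -3 4;0 -5 0 0 0 -3 4;0 -5 0 0 0 -3 4;0 -5 0 0 0 -3 4;0 -5 0 0 0 -1.5 4",
)

```text
clock: 2.6
tool_pos: [0.5003, -0.2029, 0.4003]
ee_rot: [-2.509, -1.889, -0.0]
contact_force: [0.8, 0.4, 1.3]
opening: 0.0402
finger_force: 0.0
```

>>> send_rows(
  series="-0.7 -1.2 -2 7.7 -2.2 0 4;-0.7 -1.2 -2 7.7 -2.2 0 4;-0.7 -1.2 -2 7.7 -2.2 0 4;-0.7 -1.2 -2 7.7 -2.2 0 4;-0.7 -1.2 -2 7.7 -2.2 0 4;0 0 -4 0 0 0 4;0 0 -4 0 0 0 4;0 0 -3 0 0 0 4;0 0 0 0 0 0 4",
)

```text
clock: 3.72
tool_pos: [0.4647, -0.2603, 0.1886]
ee_rot: [-2.088, -1.571, -0.759]
contact_force: [-0.4, -0.4, 0.5]
opening: 0.0401
finger_force: 0.0
```

```bash
python3 - <<'E'
from h import *
from scipy.spatial.transform import Rotation as Ro
s=monitor.sense(); print(s["joint_positions"].round(2)); print(Ro.from_rotvec(s["ee_rot"]).as_matrix().round(3),s["tool_pos"])
t=cv2.resize(viewer.capture("top")[120:290,270:480],None,fx=2,fy=2); sc=cv2.resize(viewer.capture("scene")[60:360,230:400],None,fx=1.7,fy=1.7)
c=np.zeros((560,720,3),np.uint8); c[:340,:420]=t; c[:510,425:425+289]=sc; cv2.imwrite("pics/a1.png",c)
E
```

```text
[ 0.41  0.69  0.59  1.69 -0.87  1.5   1.06]
[[ 0.214  0.961  0.174]
 [ 0.734 -0.275  0.621]
 [ 0.645 -0.005 -0.764]] [ 0.46471536 -0.26031703  0.18862687]
```

View pics/a1.png

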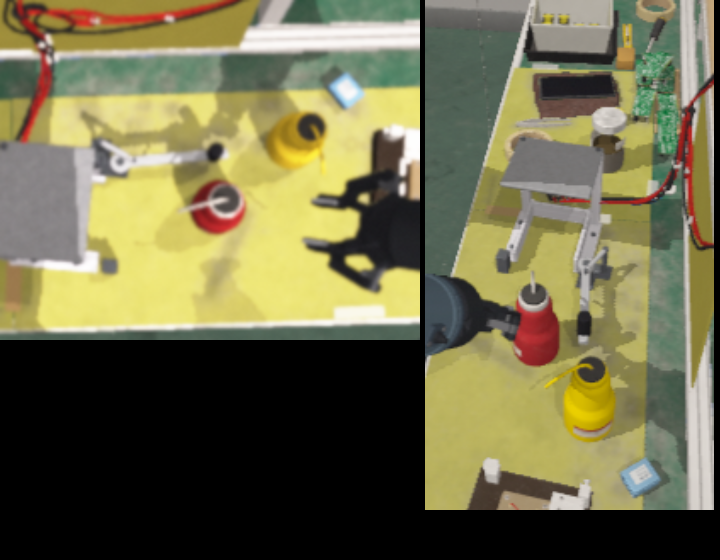

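>>> send_rows(
  series="0 0 -5 0 0 0 4;0 0 -5 0 0 0 4;0 0 -4 0 0 0 4;0 0 -2 0 0 0 4;0 0 -1.3 0 0 0 4;0 0 0 0 0 0 4;0 0 0 0 0 0 4",
)

```text
clock: 4.7
tool_pos: [0.4663, -0.2623, 0.0187]
ee_rot: [-2.091, -1.577, -0.762]
contact_force: [-1.3, -0.1, 0.4]
opening: 0.0401
finger_force: 0.0
```

```bash
python3 - <<'E'
from h import *
t=cv2.resize(viewer.capture("top")[150:290,300:480],None,fx=2.3,fy=2.3); sc=cv2.resize(viewer.capture("scene")[180:340,240:380],None,fx=2.5,fy=2.5)
c=np.zeros((410,780,3),np.uint8); c[:322,:414]=t; c[:400,425:775]=sc; cv2.imwrite("pics/a2.png",c)
E
```

```text
(no output)
```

View pics/a2.png

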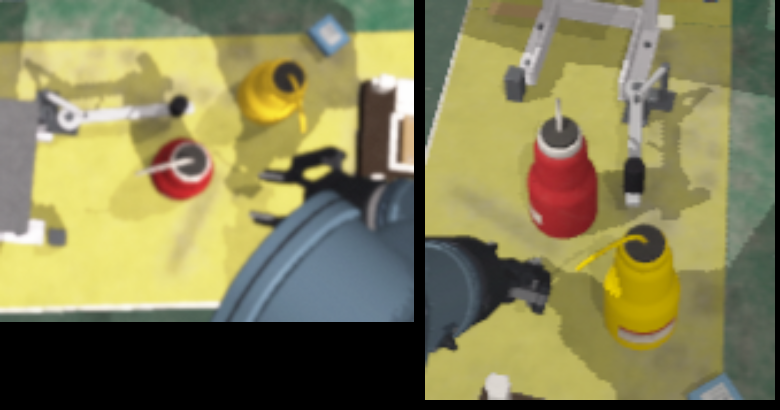

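>>> send_rows(
  series="0.4 1 -0.2 0 0 0 4;0.4 1 -0.2 0 0 0 4;0.4 1 0 0 0 0 4;0 1 0 0 0 0 4;0 1 0 0 0 0 4;0 1 0 0 0 0 4;0 1 0 0 0 0 4;0 1 0 0 0 1 4;0 1 0 0 0 1 4;0 1 0 0 0 1 4;0 1 0 0 0 1 4;0 1 0 0 0 1 4;0 0 0 0 0 0 4",
)

```text
clock: 6.42
tool_pos: [0.4778, -0.1402, 0.0136]
ee_rot: [-2.005, -1.655, -0.731]
contact_force: [0.5, 1.4, -0.1]
opening: 0.0402
finger_force: 0.0
```

```bash
cat >> h.py <<'E'
def bottle():
    i=viewer.capture("scene"); j=viewer.capture("top")
    O=np.array([.486,-.034]);H=np.array([.11,.994]);Y=np.array([-.994,.11])
    h=cv2.cvtColor(j,cv2.COLOR_BGR2HSV)
    out=[]
    for im,n,x0,x1,y0,y1 in((i,"scene",250,340,150,300),(j,"top",300,400,180,260)):
        m=redtop(im); k=np.zeros_like(m); k[y0:y1,x0:x1]=m[y0:y1,x0:x1]
        nn,l,st,c=cv2.connectedComponentsWithStats(k); b=1+st[1:,4].argmax(); out.append((n,st[b],c[b].round(1)))
    return i,j,out
E
python3 - <<'E'
from h import *
i,j,o=bottle(); print(o)
s=o[0][1]; X=onz("scene",s[0]+s[2]/2,s[1]+s[3]-1,0); C=ray("scene",0,0)[0]; d=(X-C)[:2]; d/=np.linalg.norm(d); ax=X[:2]+.035*d
r=ax-[.486,-.034]; print("axis",ax,"dock",r@[.11,.994],r@[-.994,.11])
t=cv2.resize(j[150:290,270:450],None,fx=2.3,fy=2.3); sc=cv2.resize(i[140:300,240:380],None,fx=2.5,fy=2.5)
c=np.zeros((410,780,3),np.uint8); c[:322,:414]=t; c[:400,425:775]=sc; cv2.imwrite("pics/a3.png",c)
print(monitor.sense()["contact_force"],monitor.sense()["tool_pos"])
E
```

```text
[('scene', array([285, 215,  26,  35, 591], dtype=int32), array([298.3, 231.8])), ('top', array([342, 219,  25,  19, 166], dtype=int32), array([354.2, 231.2]))]
axis [ 0.49115875 -0.11088525] dock -0.07585647959892947 -0.01358518024681534
[-0.9426824  -0.14527315 -0.23908659] [ 0.47755744 -0.14140082  0.01350149]
```

View pics/a3.png

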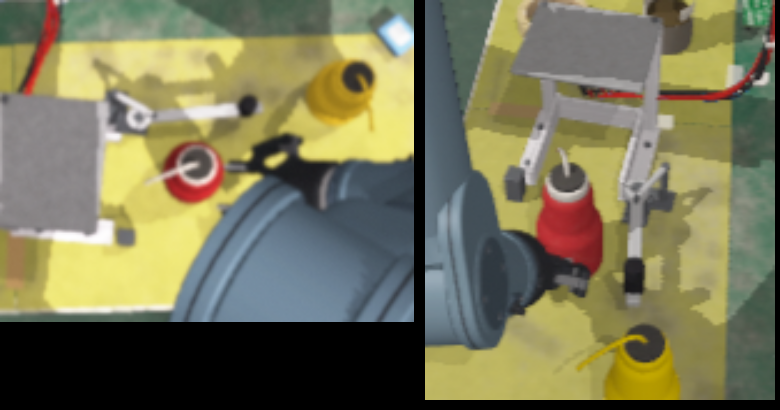

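```bash
cat >> h.py <<'E'
def dk(p): r=np.array(p)[:2]-[.486,-.034]; return np.round([r@[.11,.994],r@[-.994,.11]],4)
E
python3 - <<'E'
from h import *
for p in (onz("top",355.7,222.6,.145),onz("scene",297.2,211.2,.15)): print(p.round(4),dk(p))
print(dk(monitor.sense()["tool_pos"]))
E
```

```text
[ 0.4875 -0.1251  0.145 ] [-0.0904 -0.0115]
[ 0.498  -0.1381  0.15  ] [-0.1021 -0.0233]
[-0.1077 -0.0034]
```

```bash
cat >> h.py <<'E'
def tri(a,b):
    (o1,d1),(o2,d2)=ray("top",*a),ray("scene",*b)
    s=np.linalg.lstsq(np.c_[d1,-d2],o2-o1,rcond=None)[0]; return (o1+d1*s[0]+o2+d2*s[1])/2,np.linalg.norm(o1+d1*s[0]-o2-d2*s[1])
def cap(im,u,v,r=10):
    # dark low-saturation blob near u,v
    w=im[int(v)-r:int(v)+r,int(u)-r:int(u)+r].astype(int); m=((w.max(2)<110)&(w.max(2)-w.min(2)<35)).astype(np.uint8)
    n,l,st,c=cv2.connectedComponentsWithStats(m); b=1+st[1:,4].argmax(); return c[b]+[int(u)-r,int(v)-r],st[b]
E
python3 - <<'E'
from h import *
a0,s0=cap(cv2.imread("pics/top0.png"),383,220); b0,t0=cap(cv2.imread("pics/scene0.png"),294,232)
print(a0,s0,b0,t0); p,e=tri(a0,b0); print(p,e,dk(p))
a1,s1=cap(viewer.capture("top"),356,222); b1,t1=cap(viewer.capture("scene"),297,211)
print(a1,s1,b1,t1); p,e=tri(a1,b1); print(p,e,dk(p))
E
```

```text
[383.00961538 218.88461538] [  3   3  13  13 104] [293.56  233.016] [  3   5  14  12 125]
[ 0.4962195  -0.1953144   0.13587119] 0.00038296505648617905 [-0.1592 -0.0279]
[355.59375 220.3125 ] [ 3  3 13 12 96] [296.56896552 211.06034483] [  3   4  14  12 116]
[ 0.4942747  -0.12562394  0.13568968] 5.086480865010415e-05 [-0.0902 -0.0183]
```

```bash
python3 - <<'E'
from h import *
for u,v in((369.1,222.6),(367.8,240.4)): print(onz("top",u,v,.025).round(4))
s=monitor.sense(); print(s["tool_pos"], s["opening"], proj("top",s["tool_pos"]),proj("scene",s["tool_pos"]))
j=viewer.capture("top"); c=cv2.resize(j[200:250,330:390],None,fx=10,fy=10,interpolation=cv2.INTER_CUBIC); 
for z,r in((0,.035),(.075,.035),(.145,.0215)):
    P=np.array([proj("top",(.494+r*np.cos(a),-.1256+r*np.sin(a),z)) for a in np.linspace(0,6.28,60)])
    cv2.polylines(c,[((P-[330,200])*10+5).astype(int)],True,(255,255,255),1)
u=((proj("top",s["tool_pos"])-[330,200])*10+5).astype(int); cv2.circle(c,tuple(int(k) for k in u),5,(255,0,0),-1)
cv2.imwrite("pics/a4.png",c)
E
```

```text
[ 0.4982 -0.1703  0.025 ]
[ 0.4485 -0.1646  0.025 ]
[ 0.4775158  -0.14186923  0.0134612 ] 0.04002563188161734 [358.98471799 230.54693701] [290.92648731 244.42640859]
```

View pics/a4.png

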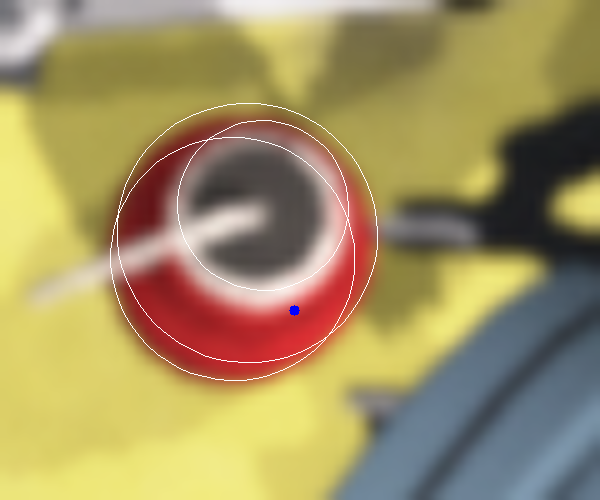

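```bash
python3 - <<'E'
from h import *
print(tri((413.9,226.5),(289.2,289)),tri((413.9,226.5),(289.2,300)))
T=(.4663,-.2623,.0187); print(proj("top",T),proj("scene",T))
T=(.4647,-.2603,.1886); print(proj("top",T),proj("scene",T))
E
```

```text
(array([ 0.48925533, -0.29122893,  0.03632713]), np.float64(0.013005354259061701)) (array([ 0.49069217, -0.29948749, -0.00199943]), np.float64(0.009318413471654886))
[402.09160707 233.25992925] [279.52062882 281.86393494]
[413.36437437 228.78190611] [274.29353907 240.58428476]
```

>>> send_rows(
  series="-0.5 -1.5 0 0 0 0 3;-0.2 -1.5 -0.2 0 0 2 3;0.5 -0.3 -0.2 0 0 2 3;0.5 0 0 0 0 1 3;0.7 0 0 0 0 0 3;0 0 0 0 0 0 3",
)

```text
clock: 7.42
tool_pos: [0.4883, -0.1738, 0.0096]
ee_rot: [-1.92, -1.731, -0.7]
contact_force: [-0.2, -0.8, 0.3]
opening: 0.03
finger_force: 0.0
```

```bash
cat >> h.py <<'E'
def where(X):
    X=list(X)+[.136] if len(X)==2 else X
    a,sa=cap(viewer.capture("top"),*proj("top",X),r=11); b,sb=cap(viewer.capture("scene"),*proj("scene",X),r=11)
    p,e=tri(a,b); s=monitor.sense(); print("cap",p.round(4),"err",round(e,4),"areas",sa[4],sb[4],"dock",dk(p),"tcp",s["tool_pos"].round(4),dk(s["tool_pos"]),"F",s["contact_force"].round(1))
E
python3 -c "
from h import *
where((.494,-.1256))"
```

```text
cap [ 0.4944 -0.1256  0.1357] err 0.0001 areas 95 115 dock [-0.0902 -0.0184] tcp [ 0.4875 -0.1742  0.0095] [-0.1392 -0.0169] F [-0.1  0.4 -1. ]
```

>>> send_rows(
  series="0 1 0 0 0 0 3;0 1 0 0 0 0 3;0 1 0 0 0 0 3;-0.1 1 0 0 0 0 3;-0.1 1 0 0 0 0 3;-0.1 1 0 0 0 0 3;-0.1 1 0 0 0 0 3;0 0 0 0 0 0 3",
)

```text
clock: 8.52
tool_pos: [0.4834, -0.1032, 0.0096]
ee_rot: [-1.92, -1.73, -0.7]
contact_force: [0.0, -0.3, -0.1]
opening: 0.0295
finger_force: 0.0
```

```bash
python3 -c "
from h import *
where((.494,-.08))"
```

```text
cap [ 0.4864 -0.0876  0.1367] err 0.0006 areas 99 109 dock [-0.0533 -0.0063] tcp [ 0.4836 -0.1044  0.0095] [-0.0703 -0.0053] F [ 0.2 -0.2  0.2]
```

```bash
python3 - <<'E'
from h import *
i=viewer.capture("scene"); j=viewer.capture("top")
a=cv2.resize(i[180:260,250:330],None,fx=7,fy=7,interpolation=cv2.INTER_CUBIC); b=cv2.resize(j[200:250,320:370],None,fx=4.5,fy=4.5)
s=monitor.sense()["tool_pos"]
def dot(im,cam,X,o,f,col): p=((proj(cam,X)-o)*f+f/2).astype(int); cv2.circle(im,tuple(int(k) for k in p),3,col,-1)
dot(a,"scene",s,(250,180),7,(255,0,0)); dot(b,"top",s,(320,200),4.5,(255,0,0))
for z in(0,.035,.075,.136): dot(a,"scene",(.485,-.0876,z),(250,180),7,(0,255,0))
P=np.array([proj("scene",(.485+.035*np.cos(t),-.0876+.035*np.sin(t),0)) for t in np.linspace(0,6.28,50)])
cv2.polylines(a,[((P-[250,180])*7+3).astype(int)],True,(255,255,255),1)
c=np.zeros((560,790,3),np.uint8); c[:,:560]=a; c[:225,562:787]=b; cv2.imwrite("pics/a5.png",c)
E
```

```text
(no output)
```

View pics/a5.png

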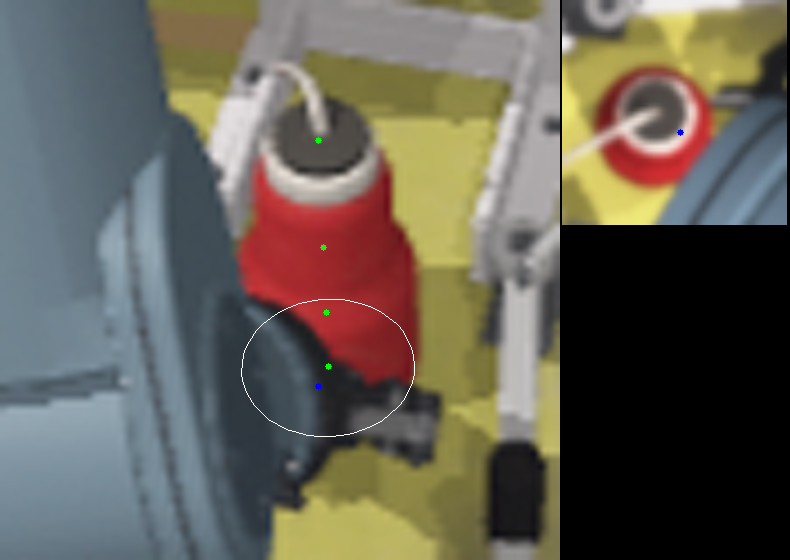

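>>> send_rows(
  series="0 0 -0.3 0 0 0 3;0 0 -0.2 0 0 0 3;0 0 0 0 0 0 3",
)

```text
clock: 9.1
tool_pos: [0.4835, -0.1046, 0.0042]
ee_rot: [-1.922, -1.73, -0.699]
contact_force: [-0.4, -0.5, 0.1]
opening: 0.03
finger_force: 0.0
```

>>> send_rows(
  series="0 1 0 0 0 0 3;0 1 0 0 0 0 3;0 1 0 0 0 0 3;0.05 1 0 0 0 0 3;0.1 1 0 0 0 0 3;0.1 1 0 0 0 0 3;0 0 0 0 0 0 3",
)

```text
clock: 9.98
tool_pos: [0.4861, -0.0432, 0.0047]
ee_rot: [-1.919, -1.731, -0.7]
contact_force: [0.1, 0.1, -0.4]
opening: 0.03
finger_force: 0.0
```

```bash
python3 -c "
from h import *
where((.487,-.028))"
```

```text
cap [ 0.4899 -0.031   0.1456] err 0.0059 areas 68 118 dock [ 0.0034 -0.0035] tcp [ 0.4862 -0.0445  0.0046] [-0.0104 -0.0013] F [-0.5 -0.4 -0.1]
```

>>> send_rows(
  series="0.1 1 0 0 0 0 3;0.1 1 0 0 0 0 3;0.1 1 0 0 0 0 3;0.1 1 0 0 0 0 3;0.1 1 0 0 0 0 3;0.1 0.6 0 0 0 0 3;0 0 0 0 0 0 3",
)

```text
clock: 10.95
tool_pos: [0.4921, 0.0122, 0.0046]
ee_rot: [-1.92, -1.731, -0.7]
contact_force: [0.6, -0.2, -0.0]
opening: 0.0299
finger_force: 0.0
```

```bash
python3 -c "
from h import *
for i in range(3): s=monitor.sense(); viewer.capture('top')
print(s['contact_force'],s['tool_pos'],dk(s['tool_pos']))
im,j,o=bottle(); print(o)
for d in(.05,.06,.07): X=np.array([.486,-.034])+d*np.array([.11,.994]); print(d,[proj('scene',(*X,z)).round(1).tolist() for z in(.03,.075,.1)])
"
```

```text
[-0.13271657  0.00310443 -0.5022932 ] [0.49224349 0.01135209 0.00456689] [ 0.0458 -0.0012]Traceback (most recent call last):
  File "<string>", line 5, in <module>
    im,j,o=bottle(); print(o)
           ~~~~~~^^
  File "h.py", line 20, in bottle
    nn,l,st,c=cv2.connectedComponentsWithStats(k); b=1+st[1:,4].argmax(); out.append((n,st[b],c[b].round(1)))
                                                       ~~~~~~~~~~~~~~~^^
ValueError: attempt to get argmax of an empty sequence
```

>>> send_rows(
  series="0.03 0.3 0 0 0 0 3;0.03 0.3 0 0 0 0 3;0.03 0.3 0 0 0 0 3;0.03 0.3 0 0 0 0 3;0.03 0.2 0 0 0 0 3;0 0 0 0 0 0 3",
)

```text
clock: 11.95
tool_pos: [0.4936, 0.0258, 0.0045]
ee_rot: [-1.921, -1.73, -0.7]
contact_force: [0.2, 0.0, 0.3]
opening: 0.0301
finger_force: 0.0
```

>>> send_rows(
  series="0.02 0.2 0 0 0 0 3;0.02 0.2 0 0 0 0 3;0 0 0 0 0 0 3",
)

```text
clock: 12.32
tool_pos: [0.4941, 0.0297, 0.0045]
ee_rot: [-1.921, -1.73, -0.7]
contact_force: [0.1, -0.4, -0.2]
opening: 0.03
finger_force: 0.2
```

>>> send_rows(
  series="0.02 0.2 0 0 0 0 3;0 0 0 0 0 0 3;0 0 0 0 0 0 3",
)

```text
clock: 12.7
tool_pos: [0.4943, 0.0314, 0.0045]
ee_rot: [-1.922, -1.73, -0.7]
contact_force: [-0.4, -0.6, 0.6]
opening: 0.0302
finger_force: 0.6
```

>>> send_rows(
  series="0.02 0.15 0 0 0 0 3;0 0 0 0 0 0 3;0 0 0 0 0 0 3",
)

```text
clock: 13.08
tool_pos: [0.4946, 0.0317, 0.0044]
ee_rot: [-1.924, -1.73, -0.699]
contact_force: [-0.8, -5.1, 1.2]
opening: 0.0299
finger_force: 2.5
```

```bash
python3 - <<'E'
from h import *
s=monitor.sense(); print(s["contact_force"],s["ft_torque"],s["finger_force"],dk(s["tool_pos"]))
i=viewer.capture("scene"); m=redtop(i); m[:150]=0;m[250:]=0;m[:,:255]=0;m[:,340:]=0
n,l,st,c=cv2.connectedComponentsWithStats(m)
print([ (st[k].tolist(),c[k].round(1).tolist()) for k in range(1,n) if st[k,4]>15])
for d in(.07,.08): X=np.array([.486,-.034])+d*np.array([.11,.994]); print(d,[proj('scene',(*X,z)).round(1).tolist() for z in(.0,.03,.075,.1,.136)])
E
```

```text
[-0.84451779 -5.10952452  1.23709797] [-1.17512553  0.23000841  0.10330439] 2.5429778881627385 [ 0.0663 -0.0013]
[([299, 174, 28, 23, 293], [310.6, 183.7])]
0.07 [[304.7, 200.2], [304.6, 193.4], [304.4, 182.8], [304.2, 176.6], [304.1, 167.4]]
0.08 [[305.5, 197.8], [305.3, 191.0], [305.1, 180.4], [305.0, 174.3], [304.9, 165.0]]
```

>>> send_rows(
  series="-0.05 -0.5 0 0 0 0 3;-0.1 -0.8 0 0 0 0 3;-0.2 -1.9 0.1 0 0 0 3;-0.2 -1.9 0.1 0 0 0 3;-0.2 -1.9 0.2 0 0 0 3;-0.2 -1.9 0.2 0 0 0 3;-0.2 -1.9 0.2 0 0 0 3;-0.2 -1.9 0 0 0 0 3;-0.2 -1.9 0 0 0 0 3;-0.2 -1.5 0 0 0 0 3;0 -1 3 0 0 0 2;0 0 5 0 0 0 0;0 0 5 0 0 0 0;0 0 5 0 0 0 0;0 0 5 0 0 0 0;0 0 2 0 0 0 0",
)

```text
clock: 15.12
tool_pos: [0.4775, -0.139, 0.2651]
ee_rot: [-1.923, -1.733, -0.702]
contact_force: [-0.6, 0.2, -1.0]
opening: -0.0
finger_force: 0.0
```

```bash
python3 - <<'E'
from h import *
i=viewer.capture("scene"); cv2.imwrite("pics/s6.png",i)
try:
    b,t=cap(i,304,167,9); print(b,t,dk(onz("scene",*b,.136)))
except Exception as e: print(e)
m=redtop(i); m[:150]=0;m[250:]=0;m[:,:255]=0;m[:,340:]=0
n,l,st,c=cv2.connectedComponentsWithStats(m)
print([ (st[k].tolist(),c[k].round(1).tolist()) for k in range(1,n) if st[k,4]>15])
for k in range(178,205,4): r=np.nonzero(m[k])[0]; print(k,(r.min(),r.max()) if len(r) else 0)
E
```

```text
[300.23529412 172.45588235] [ 0 12 12  6 68] [0.0479 0.0056]
[([295, 175, 32, 31, 545], [307.6, 190.1])]
178 (np.int64(306), np.int64(339))
182 (np.int64(296), np.int64(317))
186 (np.int64(295), np.int64(317))
190 (np.int64(295), np.int64(317))
194 (np.int64(297), np.int64(317))
198 (np.int64(295), np.int64(317))
202 (np.int64(298), np.int64(314))
```

>>> send_rows(
  series="2.7 -0.9 0 -8 0.9 0 0;2.7 -0.9 0 -8 0.9 0 0;2.7 -0.9 0 -8 0.9 0 0;2.7 -0.9 0 -8 0.9 0 0;2.7 -0.9 0 -8 0.9 0 0;0 0 -3 0 0 0 0;0 0 -3 0 0 0 0;0 0 0 0 0 0 0",
)

```text
clock: 16.18
tool_pos: [0.6096, -0.1821, 0.1989]
ee_rot: [-2.331, -2.095, 0.017]
contact_force: [-0.2, -0.6, 0.3]
opening: -0.0
finger_force: 0.0
```

```bash
python3 - <<'E'
from h import *
from scipy.spatial.transform import Rotation as Ro
s=monitor.sense(); print(Ro.from_rotvec(s["ee_rot"]).as_matrix().round(2).tolist(),s["tool_pos"],s["joint_positions"].round(2))
i=viewer.capture("scene"); j=viewer.capture("top")
t=cv2.resize(j[130:270,250:450],None,fx=2.2,fy=2.2); sc=cv2.resize(i[130:330,250:390],None,fx=2.5,fy=2.5)
c=np.zeros((500,795,3),np.uint8); c[:308,:440]=t; c[:,443:793]=sc; cv2.imwrite("pics/a6.png",c)
E
```

```text
[[0.11, 0.99, -0.01], [0.99, -0.11, -0.0], [-0.0, -0.01, -1.0]] [ 0.60958245 -0.18212095  0.19890735] [-0.24  0.6   0.68  1.6  -0.41  1.1   0.44]
```

View pics/a6.png

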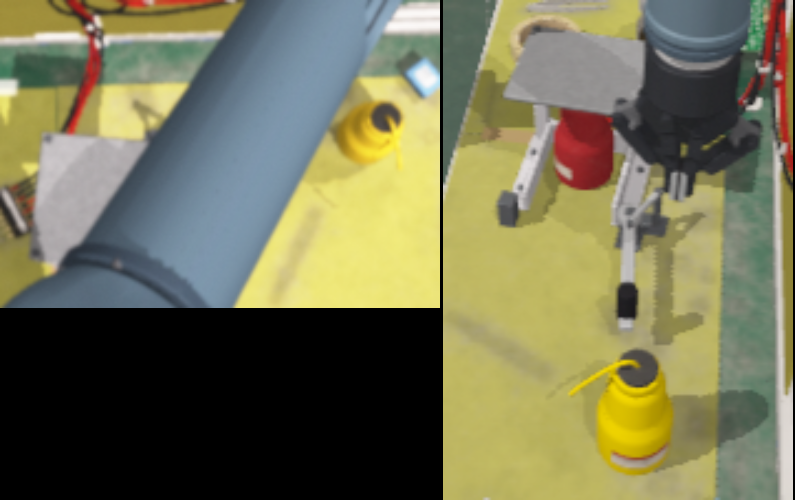

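>>> send_rows(
  series="-0.9 -0.2 -4 0 0 0 0;0 0 -4 0 0 0 0;0 0 -3.5 0 0 0 0;0 0 -2.5 0 0 0 0;0 0 0 0 0 0 0",
)

```text
clock: 16.9
tool_pos: [0.6025, -0.185, 0.062]
ee_rot: [-2.335, -2.098, 0.011]
contact_force: [0.0, -0.0, 1.4]
opening: 0.0002
finger_force: 0.0
```

>>> send_rows(
  series="-1.1 -0.2 0 0 0 0 0;-1.1 -0.2 0 0 0 0 0;-1.1 -0.3 0 0 0 0 0;-1.1 0.1 0 0 0 0 0;-1.1 0.1 0 0 0 0 0;0 0 0 0 0 0 0",
)

```text
clock: 17.65
tool_pos: [0.547, -0.1899, 0.0625]
ee_rot: [-2.336, -2.098, 0.01]
contact_force: [0.7, -0.4, -0.2]
opening: 0.0002
finger_force: 0.0
```

>>> send_rows(
  series="-1.2 0.1 0 0 0 0 0;-1.1 0.3 0 0 0 0 0;-1.1 0.4 0 0 0 0 0;-1.1 0.4 0 0 0 0 0;-1 0.6 0 0 0 0 0;-1 0.6 0 0 0 0 0;0 0 0 0 0 0 0",
)

```text
clock: 18.52
tool_pos: [0.4822, -0.1653, 0.0624]
ee_rot: [-2.335, -2.099, 0.01]
contact_force: [0.1, -0.2, 0.4]
opening: -0.0001
finger_force: 0.0
```

```bash
cat >> h.py <<'E'
def knob(i):
    # dark blobs in scene, candidates on the knob circle
    O=np.array([.5584,-.0626]);best=[]
    g=i.max(2)
    for th in range(85,195,3):
        a=np.radians(th); d=.13*np.array([np.cos(a),np.sin(a)]); X=O+d[0]*np.array([.11,.994])+d[1]*np.array([-.994,.11])
        v=[g[int(round(q[1])),int(round(q[0]))] for q in (proj("scene",(*X,z)) for z in(.06,.066,.072,.08))]
        best.append((int(np.mean(v)),th))
    return sorted(best)[:6]
E
python3 -c "
from h import *
print(knob(cv2.imread('pics/scene0.png')));print(knob(viewer.capture('scene')));print(monitor.sense()['contact_force'])"
```

```text
[(31, 193), (33, 187), (33, 190), (81, 109), (86, 112), (87, 106)]
[(31, 193), (34, 187), (35, 190), (41, 103), (44, 100), (47, 106)]
[0.13068148 0.58576175 0.36747442]
```

```bash
python3 -c "
from h import *
for z in(.199,.22,.23,.24): print(z,proj('scene',(.6096,-.1821,z)))
i=viewer.capture('scene')
for X in((.5667,-.192,.066),(.5667,-.192,.085),(.555,-.192,.066),(.5667,-.192,.095)): 
  u=proj('scene',X).round().astype(int); print(u,i[u[1],u[0]],cv2.imread('pics/scene0.png')[u[1],u[0]])
d=cv2.absdiff(i,cv2.imread('pics/scene0.png')).max(2); print((d[240:262,318:332]>40).sum(),(d[200:240,318:332]>40).sum())
"
```

```text
0.199 [342.57197901 215.72562356]
0.22 [343.10180238 209.70067873]
0.23 [343.36060161 206.75771478]
0.24 [343.62374013 203.76540619]
[322 251] [33 31 32] [31 30 30]
[322 247] [42 40 41] [41 38 40]
[318 251] [ 90 154 162] [ 60 105 110]
[323 245] [40 38 40] [39 36 40]
115 61
```

>>> send_rows(
  series="0 0 4 0 0 0 0;0 0 4 0 0 0 0;4 -0.7 0 0 0 0 0;4 -0.7 0 0 0 0 0;4 -0.6 0 0 0 0 0;0 0 0 0 0 0 0;0 0 -4 0 0 0 0;0 0 -4 0 0 0 0;0 0 -2 0 0 0 0;0 0 -0.8 0 0 0 0;0 0 0 0 0 0 0",
)

```text
clock: 20.0
tool_pos: [0.6032, -0.1864, 0.0351]
ee_rot: [-2.336, -2.099, 0.01]
contact_force: [-0.6, -0.2, 0.5]
opening: 0.0003
finger_force: 0.0
```

>>> send_rows(
  series="-1.1 -0.2 0 0 0 0 0;-1.1 -0.2 0 0 0 0 0;-1.1 -0.3 0 0 0 0 0;-1.1 0.1 0 0 0 0 0;0 0 0 0 0 0 0",
)

```text
clock: 20.62
tool_pos: [0.5577, -0.1924, 0.0346]
ee_rot: [-2.336, -2.097, 0.011]
contact_force: [0.9, -0.5, -0.6]
opening: -0.0
finger_force: 0.4
```

```bash
python3 -c "
from h import *
i=viewer.capture('scene');cv2.imwrite('pics/s7.png',i);print(knob(i)); s=monitor.sense(); print(s['contact_force'],s['ft_torque'])"
```

```text
[(27, 178), (34, 175), (43, 172), (70, 190), (73, 181), (83, 109)]
[-0.1274102   0.00152086  0.66344751] [-0.06660831 -0.165574   -0.00104766]
```

>>> send_rows(
  series="-1.2 0.1 0 0 0 0 0;-1.2 0.1 0 0 0 0 0;-1.1 0.4 0 0 0 0 0;-1.1 0.4 0 0 0 0 0;-1.1 0.4 0 0 0 0 0;-1 0.6 0 0 0 0 0;-1 0.6 0 0 0 0 0;0 0 0 0 0 0 0",
)

```text
clock: 21.68
tool_pos: [0.4808, -0.1653, 0.0344]
ee_rot: [-2.334, -2.098, 0.011]
contact_force: [0.4, -0.5, 0.2]
opening: -0.0
finger_force: 0.0
```

```bash
python3 -c "
from h import *
i=viewer.capture('scene');cv2.imwrite('pics/s8.png',i);print(knob(i)); s=monitor.sense(); print(s['contact_force'],s['ft_torque'],dk(s['tool_pos']))"
```

```text
[(38, 133), (38, 136), (43, 127), (43, 130), (44, 112), (45, 115)]
[ 0.29634699 -0.42973739 -0.05842345] [ 0.02548537 -0.00311911  0.00507815] [-0.1314 -0.0101]
```

>>> send_rows(
  series="-0.9 0.8 0 0 0 0 0;-0.9 0.8 0 0 0 0 0;-0.7 0.9 0 0 0 0 0;-0.7 0.9 0 0 0 0 0;0 0 0 0 0 0 0;0 -3 0 0 0 0 0;0 -4 0 0 0 0 0;0 -4 2 0 0 0 0;0 -4 4 0 0 0 0;0 -4 5 0 0 0 0;0 0 0 0 0 0 0",
)

```text
clock: 23.1
tool_pos: [0.4513, -0.3271, 0.1473]
ee_rot: [2.336, 2.089, -0.009]
contact_force: [0.3, 0.5, -0.6]
opening: 0.0002
finger_force: 0.0
```

```bash
python3 -c "
from h import *
i=viewer.capture('scene');cv2.imwrite('pics/s9.png',i);print(knob(i)); s=monitor.sense(); print(s['contact_force'],dk(s['tool_pos']))
m=redtop(i); m[:150]=0;m[250:]=0;m[:,:255]=0;m[:,340:]=0
n,l,st,c=cv2.connectedComponentsWithStats(m)
print([ (st[k].tolist(),c[k].round(1).tolist()) for k in range(1,n) if st[k,4]>15])
a=cv2.cvtColor(i,cv2.COLOR_BGR2GRAY)[170:262:3,262:345:3]
for r in a: print(''.join(' .:-=+*#%@'[::-1][min(9,v//26)] for v in r))
"
```

```text
[(32, 91), (32, 94), (33, 88), (35, 85), (42, 97), (69, 100)]
[-0.42410603  1.00950551 -0.23150264] [-0.2916  0.0033]
[([295, 174, 32, 32, 618], [306.8, 188.6])]
***#++++=-------------+-==++
****+++++=++#+=-------==+===
****+++++=++#######*====####
**##*++++==-*######+*+==*###
***##++++--**######-++==+=++
***##*--::+**######==-=====+
***#%%%-::+*****###==-=-::++
***#%--.+-+*****###+====--++
***#*--..=+=*#*####===--++==
***#+%#.:=++:*#####=.=*-++++
***#*%%:===++=#####+:---+++=
***#*%%:====+#####==---==---
*****%%++===-------:=--=-+--
****#%%-:::::------.-:-=+=--
****#*-=+---::::::-++-==*=--
+**#%#*+++++++=---::-*:+#=--
*###%*+=====+++++++=-:+*##+=
##*%%------------=++**####+-
#+%%%--------------=*##++*==
#%%%%=-------------+*##+++--
%%%%%=---------------==-----
%%%%%=----------------------
%%%%%%----------------------
%%%%%#+---------------------
%%%%%%*-==------------------
%%%%%%**#%------------------
%%%%#+##*#------------------
%%%=%%#%%+------------------
%%%%%%%%%--------------=----
%%%%#%%%------------=-------
%%%%%%=-----------====------
```

```bash
python3 -c "
from h import *
i=viewer.capture('scene'); j=viewer.capture('top'); j0=cv2.imread('pics/top0.png'); i0=cv2.imread('pics/scene0.png')
O=np.array([.5584,-.0626])
for th in(84,87,90,93,96):
  a=np.radians(th); d=.13*np.array([np.cos(a),np.sin(a)]); X=O+d[0]*np.array([.11,.994])+d[1]*np.array([-.994,.11]); print(th,X.round(3),[proj('scene',(*X,z)).round(1).tolist() for z in(.055,.089)],proj('top',(*X,.089)).round(1))
u=proj('scene',(.428,-.068,.07)).astype(int)
w=i[u[1]-16:u[1]+14,u[0]-12:u[0]+12].max(2); n,l,st,c=cv2.connectedComponentsWithStats((w<75).astype(np.uint8)); print([((st[k,:2]+u-[12,16]).tolist(),st[k,2:].tolist(),(c[k]+u-[12,16]).round(1).tolist()) for k in range(1,n) if st[k,4]>8])
d=lambda a,b,x,y,r=12: int((cv2.absdiff(a,b)[y-r:y+r,x-r:x+r].max(2)>50).sum())
print('top diffs jar,tape,blue,yellow',[d(j,j0,*p) for p in((213,196),(216,256),(442,163),(419,188))]); print('scene blue,yellow',d(i,i0,357,341),d(i,i0,327,293))
"
```

```text
84 [ 0.431 -0.035] [[279.6, 203.7], [278.9, 195.5]] [320.9 246.8]
87 [ 0.43  -0.042] [[278.8, 205.4], [278.0, 197.2]] [323.5 247.3]
90 [ 0.429 -0.048] [[278.1, 207.2], [277.3, 199.0]] [326.  247.5]
93 [ 0.429 -0.055] [[277.5, 209.0], [276.7, 200.8]] [328.6 247.7]
96 [ 0.428 -0.062] [[277.0, 210.8], [276.2, 202.6]] [331.2 247.7]
[([267, 197], [16, 25, 161], [276.9, 209.5])]
top diffs jar,tape,blue,yellow [16, 398, 0, 38]
scene blue,yellow 0 0
```

>>> send_rows(
  series="0 -2 5 0 0 0 0;0 -2 5 0 0 0 0;0 -3 5 0 0 0 0;0 -4 5 0 0 0 0;0 -4 5 0 0 0 0;0 -4 0 0 0 0 0;0 0 0 0 0 0 0;0 0 0 0 0 0 0",
)

```text
clock: 24.25
tool_pos: [0.4507, -0.5076, 0.389]
ee_rot: [-2.332, -2.098, 0.009]
contact_force: [0.8, 0.9, -0.3]
opening: 0.0002
finger_force: 0.0
```

```bash
python3 -c "
from h import *
i=viewer.capture('scene'); j=viewer.capture('top'); j0=cv2.imread('pics/top0.png'); i0=cv2.imread('pics/scene0.png')
w=j[232:262,310:345].max(2); n,l,st,c=cv2.connectedComponentsWithStats((w<75).astype(np.uint8)); print([((st[k,:2]+[310,232]).tolist(),st[k,2:].tolist(),(c[k]+[310,232]).round(1).tolist()) for k in range(1,n) if st[k,4]>8])
a=w
for r in a: print(''.join('@%#*+=-:. '[min(9,v//26)] for v in r))
d=lambda a,b,x,y,r=12: int((cv2.absdiff(a,b)[y-r:y+r,x-r:x+r].max(2)>50).sum())
print('top jar,tape,blue,yellow',[d(j,j0,*p) for p in((213,196),(216,256),(442,163),(419,188))],'scene blue,yellow,jar',d(i,i0,357,341),d(i,i0,327,293),d(i,i0,339,140))
m=redtop(i); m[:150]=0;m[250:]=0;m[:,:255]=0;m[:,322:]=0
r=[(k,np.nonzero(m[k])[0].min(),np.nonzero(m[k])[0].max()) for k in range(172,212,4) if m[k].any()]; print(r)
print(monitor.sense()['contact_force'])
"
```

```text
[([322, 244], [7, 8, 39], [324.8, 247.6])]
::::---=====-:... ....  ...........
::::::-=====-:...  ...  ...........
::::.:-=====-::..  ... ............
::::..-=====--:..  ...  ...........
::::..:=====--:..  ... ............
:::-:.:=====-::..  .... ...........
:::--:-=====-:::.  ..... ..........
:::----=====---:..  ....   ........
:::---======----:..................
:::--=======----:..................
::::-=======-=---..................
:::--=========++=-.................
:::---=======**#*+-................
:::..::--===+#%%%#+:...............
::.    ..-=+#%%%%%*-...............
::.     .:=*#%%%%%#=:..............
::.     .-=*#%%%%%#+:..............
::.     .-+*#%%%%%#=:..............
::.     .-+*###%##+-.............. 
:.      .-+*#*+*++=:.............. 
        .:=**=-:::-:.......... ..  
        .:=*+:....::............   
        .:-++:...::............    
  .     .:-++-:::--............    
..........:-=====--...........     
...........::---::............     
............:::................    
...................... .........   
................................   
........................ ........  
top jar,tape,blue,yellow [13, 386, 0, 0] scene blue,yellow,jar 0 0 37
[(176, np.int64(297), np.int64(314)), (180, np.int64(296), np.int64(316)), (184, np.int64(295), np.int64(317)), (188, np.int64(295), np.int64(317)), (192, np.int64(295), np.int64(317)), (196, np.int64(299), np.int64(317)), (200, np.int64(296), np.int64(316)), (204, np.int64(301), np.int64(311))]
[-0.14390398  0.14911711 -0.36936031]
```

```bash
python3 -c "
from h import *
j=viewer.capture('top'); j0=cv2.imread('pics/top0.png'); i=viewer.capture('scene'); i0=cv2.imread('pics/scene0.png')
E=lambda a: cv2.Canny(a,40,100).astype(np.float32)
for n,a,b,x,y,r in(('tape',j,j0,216,256,24),('jar',j,j0,213,196,20),('tape s',i,i0,290,143,14),('jar s',i,i0,338,140,14),('blue',j,j0,442,163,12)):
  t=cv2.GaussianBlur(E(b[y-r:y+r,x-r:x+r]),(3,3),0); s=cv2.GaussianBlur(E(a[y-r-6:y+r+6,x-r-6:x+r+6]),(3,3),0)
  m=cv2.minMaxLoc(cv2.matchTemplate(s,t,cv2.TM_CCOEFF_NORMED)); print(n,round(m[1],2),m[3][0]-6,m[3][1]-6, b[y-r:y+r,x-r:x+r].mean((0,1)).round(),a[y-r:y+r,x-r:x+r].mean((0,1)).round())
"
```

```text
tape 0.66 0 0 [ 86. 166. 179.] [111. 206. 218.]
jar 0.86 0 0 [128. 177. 185.] [135. 191. 200.]
tape s 0.77 0 0 [129. 156. 163.] [121. 149. 157.]
jar s 0.78 0 0 [111. 136. 143.] [115. 144. 151.]
blue 0.96 0 0 [150. 168. 153.] [149. 166. 151.]
```

The bystanders haven't moved (only the lighting changed), the bar is closed, the bottle is against the stop and the arm is clear of everything.

```bash
python3 -c "
from rig import ticket
print(ticket.hand_in())"
```

```text
the job is handed in; nothing more can be done
None
```

The red bottle stands upright against the dock's back stop, the retaining bar is closed across the mouth, the other things on the bench are where they were, and the job was handed in at about 24 s; the first swing at the bar passed over the knob, so I repeated it lower.

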